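Start the packing conveyor from its console

ROBOT

A 7-joint arm with a two-finger parallel gripper is mounted at the origin on the work surface. World frame = base frame: x ahead of the robot, y to its left, z up, the work surface at z = 0. Lengths are in mm, angles in rad, forces in N, time in s.
With the tool pointing down it reaches from about 425 to 950 mm from the base axis. Payload 16.7 kg.
Tool frame: the origin (TCP) lies at the very end of the fingers, on their centre line; the grasp point (between the pads) lies 19 mm behind it (grip_point_offset is the z of the grasp point in the tool frame, in mm); z points along the fingers, y is the line along which they close (so a half turn about z gives the same grasp; the last joint's range is limited). The gripper opens to 94 mm and grips with 3 to 60 N. Pads are 16 mm wide; open, the fingers measure 119 mm over their backs; the gripper's body (75 mm by 177 mm) begins 78 mm behind the grasp point.
Start: joints at [-1.383, 0.426, 0.074, 1.606, -0.034, 1.111, -0.067], TCP at [223.069, 637.036, 205.467] pointing down, gripper open.
Joint ranges: [-2.85, 2.85], [-0.5, 2.14], [-1.23, 1.37], [0.21, 2.46], [-1.02, 4.16], [0.16, 2.05], [-2.73, 2.73]. Speed limits (rad/s): [1.89, 1.89, 2.39, 2.39, 3.01, 3.01, 3.01].

INTERFACE

Orientations are given as a rotation vector (axis times angle).
In Python, from rig import * gives the robot as it stands.
- The arm moves only by the tool move_arm, never from a script. Its argument "moves" is a list of rows, each a list of 3 entries, a list of its own where there are three numbers: the shift along the world's x, y, z in m, then the turn, a rotation vector about the world's x, y, z in rad, then the opening, from 0 (shut) to 1 (fully open). A call has 1 to 10 rows; each row shifts and turns the commanded pose from where the row before left it; what a row does not reach is not made up. A row lasts 1/10 s, in which the tool goes at most 50 mm and 8.59 degrees, less where a joint would pass 70% of its speed; a pose out of reach is approached as far as the arm can. A call is refused whole if a number of a shift passes 0.05 or a number of a turn 0.15, either way. A call with a gripper value outside its range is refused whole. The fingers move at their own pace and stop on an object; the grip force is fixed at half the most. Time passes only in rows, so rows that do not move let the fingers close. It gives the time, the measured TCP pose, the force, the opening and the grip force at its end, in the units of the state.
- get_obs(): the state, without advancing time (a new reading comes with each control period).
- camera(name): name is "scene" or "top" or "wrist"; returns a dict with "pixels" (384x512x3 uint8, red, green, blue), "fov_y" (degrees; the focal length in pixels is half the picture's height over the tangent of half this angle, whatever the lens; pixels are square), "cx", "cy" (the principal point, pixels), "extrinsics" (4x4, takes a point from camera to world coordinates). Camera axes: x right, y up, looking along -z (the intrinsics and any distortion apply to the point x, -y, -z); pixel columns grow to the right and rows downward; lengths in mm; the calibration is good to about 2 mm. The wrist camera is an equidistant fisheye: a pixel r from the principal point sees the ray r / f radians off the axis. A picture is of the moment at which its call begins. There is no depth.
- hand_in(): hands the job in; it is judged then, once.
The state is a dict: "clock": time; "joints": joint angles; "joint_velocities": joint speeds; "joint_torque": joint torques, N m; "ee_pos": TCP position; "tool_rot": TCP orientation; "contact_force": force on the tool from outside, world axes, zero at the start; "wrist_torque": the same for the moment, N m; "width": finger opening in mm; "grip_force": force on a finger pad.
Only numpy, scipy, OpenCV 4.12 (cv2) and the standard library are available. Lean on these libraries where they do the work, as an engineer would, in place of code of your own. Each camera call takes 0.05 s, during which the arm holds its last target. There are 200 camera calls.

TASK

Start the cake-packing conveyor from its control console: with the fingertips, press three switches fully in, lightly and in this order: first the square head, then the long bar head, last the round disc head. Leave the ball-topped switch alone, pull nothing up, and do not disturb the jar, tub, carton or spatula standing around.

Things in the scene. Friction and masses are not known exactly. Their poses are not given: they have to be found in the camera images.
- console: Grey, white-topped control console, fixed to the table: box 220 (x) x 420 (y) x 70 mm high. Origin at the centre of its underside on the table; its z is up, its long side is its y. The four switches stand in one row along its y, 90 mm apart, 30 mm to the -x (robot) side of its centre line, in any order.
- square_switch: The square switch, fixed on the console top: a flat steel bezel 74 (x) x 52 (y) x 8 mm carrying the square head. Origin at the centre of the bezel's underside, 70 mm above the table; axes as the console's.
- square_top (a point): Centre of the top of the square head (square black block, 36 x 36 mm, 18 mm thick, flat top); moves with it. 46 mm above the console top (116 mm above the table) when the stem reads 0. The head rests on its stem by a spring cushion of 2 N/mm, 6 mm give: 2 mm while the stem slides; with the stem home the force rises to 12 N over 4 mm more. Over 25 N is too rough.
- square_head (a joint): Push-in of the square head's stem, m: 0 to 0.0015 as found, 0.012 fully in at a stop, negative if pulled up. The stem slides straight down with 3.5 N friction, stays where left.
- bar_switch: The bar switch, fixed on the console top: a flat steel bezel 74 (x) x 52 (y) x 8 mm carrying the bar head. Origin at the centre of the bezel's underside, 70 mm above the table; axes as the console's.
- bar_top (a point): Centre of the top of the bar head (oblong black bar, 66 mm along the switch's x by 22 mm along its y, 18 mm thick, flat top); moves with it. 46 mm above the console top (116 mm above the table) when the stem reads 0. The head rests on its stem by a spring cushion of 2 N/mm, 6 mm give: 2 mm while the stem slides; with the stem home the force rises to 12 N over 4 mm more. Over 25 N is too rough.
- bar_head (a joint): Push-in of the bar head's stem, m: 0 to 0.0015 as found, 0.012 fully in at a stop, negative if pulled up. The stem slides straight down with 3.5 N friction, stays where left.
- round_switch: The round switch, fixed on the console top: a flat steel bezel 74 (x) x 52 (y) x 8 mm carrying the round head. Origin at the centre of the bezel's underside, 70 mm above the table; axes as the console's.
- round_top (a point): Centre of the top of the round head (round black disc, 46 mm diameter, 18 mm thick, flat top with no ball); moves with it. 46 mm above the console top (116 mm above the table) when the stem reads 0. The head rests on its stem by a spring cushion of 2 N/mm, 6 mm give: 2 mm while the stem slides; with the stem home the force rises to 12 N over 4 mm more. Over 25 N is too rough.
- round_head (a joint): Push-in of the round head's stem, m: 0 to 0.0015 as found, 0.012 fully in at a stop, negative if pulled up. The stem slides straight down with 3.5 N friction, stays where left.
- ball_switch: The ball switch, fixed on the console top: a flat steel bezel 74 (x) x 52 (y) x 8 mm carrying the ball head. Origin at the centre of the bezel's underside, 70 mm above the table; axes as the console's.
- ball_top (a point): Centre of the top of the ball head (small black ball, 28 mm diameter, on a thin stem; the tallest of the four); moves with it. 66 mm above the console top (136 mm above the table) when the stem reads 0. The head rests on its stem by a spring cushion of 2 N/mm, 6 mm give: 2 mm while the stem slides; with the stem home the force rises to 12 N over 4 mm more. Over 25 N is too rough.
- ball_head (a joint): Push-in of the ball head's stem, m: 0 to 0.0015 as found, 0.012 fully in at a stop, negative if pulled up. The stem slides straight down with 3.5 N friction, stays where left.
- jar: Small dark jar with a steel cap, 40 mm diameter, 50 mm tall, standing loose on the back (+x) part of the console top, its axis 85 to 90 mm behind the row of switches. Origin at the centre of its underside. Bystander.
- tub: White tub with a red lid, 90 mm diameter, 100 mm tall, standing on the table beside the console's +y end. Origin at the centre of its underside. Bystander.
- carton: Open cardboard carton of six dark chocolate ring cakes, 160 x 230 x 45 mm high, on the table behind (+x of) the console. Origin at the centre of its underside. Bystander.
- spatula: Spatula with a wooden handle and dark steel blade, lying on the table in front of (-x of) the console, roughly parallel to it. Origin under its middle. Bystander.

How it is judged (in metres and radians):
On the way, in this order (a step that is already met when the one before it is completed fails the run):
1. the square head is pressed in (value of joint square_head above 0.009 m), for 0.1 s.
2. then the bar head is pressed in (value of joint each of square_head, bar_head above 0.009 m), for 0.1 s.
3. then the round head is pressed in (all of step 2 and value of joint round_head above 0.009 m), for 0.1 s.
At the end, for the whole second after the job is handed in: The square, bar and round heads are in (each at least 9 of 12 mm), the ball head is still out (under 4 mm), and the jar, tub, carton and spatula are at rest within 15 mm of where they stood (all of step 3 and value of joint ball_head below 0.004 m and distance of each of jar, tub, carton, spatula from where it was at the start of the episode below 0.015 m and linear speed of each of jar, tub, carton, spatula below 0.02 m/s); the robot touches nothing.
It fails at once if a head is pushed in out of order: bar before square is fully in, or round before both are ((value of joint square_head below 0.009 m and value of joint any of bar_head, round_head above 0.004 m) or (value of joint bar_head below 0.009 m and value of joint round_head above 0.004 m)).
It fails at once if the ball head is pushed or touched with more than 1.5 N (value of joint ball_head above 0.004 m or contact force between any of the fingers, the arm and ball_switch above 1.5 N).
It fails at once if a head is pulled up (value of joint any of square_head, bar_head, round_head, ball_head below -0.002 m).
It fails at once if a switch is pressed with more than 25 N (contact force between any of the fingers, the arm and square_switch above 25 N or contact force between any of the fingers, the arm and bar_switch above 25 N or contact force between any of the fingers, the arm and round_switch above 25 N).
It fails at once if a bystander (jar, tub, carton, spatula) is moved or lifted more than 15 mm (distance of any of jar, tub, carton, spatula from where it was at the start of the episode above 0.015 m).
It also fails if it takes over 42 s, if anything falls off the work surface, if the arm or the gripper's body presses on something with over 40 N, if the wrist force passes 120 N, or if a joint passes its speed limit or range.

## Working session

There is one attempt and no reset: what is moved stays moved. The work goes in short steps, Python scripts to look and compute and a tool call to move; the robot and the scene stay as the last step left them, time stands still between calls to the robot, and variables do not carry over. Pictures are saved under pics/ and viewed, at most 10 in all, crops included, and the job is handed in when it is done.

Besides the shell and the picture viewer there is one more tool, called after "Emit:" as name(argument=value, ...), one argument or row to a line, values as JSON. move_arm: Moves the arm, as the interface text tells. Its arguments: {"type":"object","properties":{"moves":{"type":"array","items":{"type":"array"}}},"required":["moves"]}

```bash
mkdir -p pics
python3 - <<'E'
from rig import *
import cv2
o=get_obs();print(o)
for n in("top","scene"):
    c=camera(n);cv2.imwrite(f"pics/{n}0.png",c["pixels"][:,:,::-1]);print(n,c["fov_y"],c["cx"],c["cy"],c["extrinsics"])
E
```

```text
{'clock': 0.0, 'joints': array([-1.38348097,  0.42673863,  0.07383923,  1.60661713, -0.03409782,
        1.11082684, -0.06708114]), 'joint_velocities': array([ 2.81013984e-05,  1.88616991e-03, -7.56718178e-04,  4.93274704e-04,
        1.00391368e-03,  8.93140470e-04,  3.07848990e-04]), 'joint_torque': array([-1.79898714e-03, -9.35782957e+01,  3.66537206e+00, -4.54211891e+01,
       -4.89774579e-02,  1.97931327e-02,  6.21313688e-05]), 'ee_pos': array([222.94951777, 636.6325807 , 204.76640041]), 'tool_rot': array([-5.26551860e-01, -3.09702112e+00,  2.08078784e-03]), 'contact_force': array([ 0.18254152, -0.40121323,  0.22112512]), 'wrist_torque': array([-0.01403366,  0.01221084, -0.04181667]), 'grip_force': 0.0, 'width': 93.7973467562428}
top 46.777839491976586 254.2050254007455 183.13963642963827 [[-2.92904344e-02  9.81393534e-01 -1.89759854e-01  3.98912042e+02]
 [-9.99448588e-01 -3.17245386e-02 -9.80172444e-03  1.21328465e+02]
 [-1.56393928e-02  1.89368121e-01  9.81781607e-01  1.07796193e+03]
 [ 0.00000000e+00  0.00000000e+00  0.00000000e+00  1.00000000e+00]]
scene 55.97811258110668 250.45049350869715 192.51952723877565 [[ 7.91825672e-01 -4.06022036e-01  4.56243587e-01  9.69119648e+02]
 [ 6.10690576e-01  5.16184190e-01 -6.00508869e-01 -3.72745638e+02]
 [ 8.31410748e-03  7.54121998e-01  6.56681724e-01  6.53242055e+02]
 [ 0.00000000e+00  0.00000000e+00  0.00000000e+00  1.00000000e+00]]
```

```bash
python3 -c "
import cv2,numpy as np
a=cv2.imread('pics/top0.png');cv2.imwrite('pics/top0b.png',cv2.resize(a,(800,600),interpolation=cv2.INTER_CUBIC))"
```

```text
(no output)
```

View pics/top0b.png

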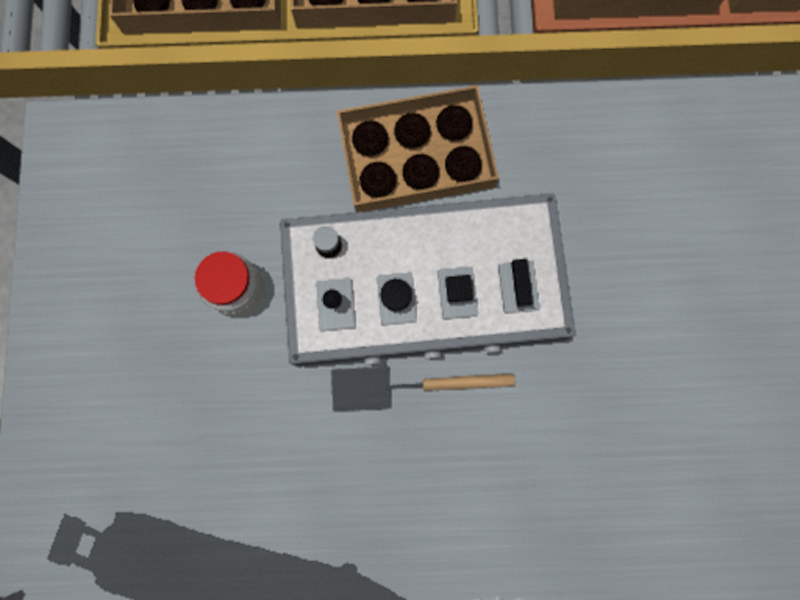

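View pics/scene0.png

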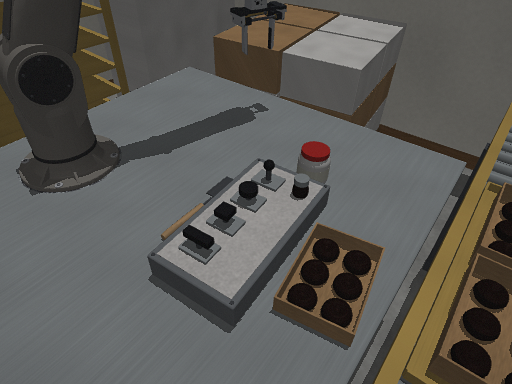

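Top view (800x600): ball (332,298), round (396,295), square (460,289), bar (521,284), in a row from left (+y). The jar is at (327,241) and the tub at (222,278). The scene view shows the same order.

```bash
cat > h.py <<'E'
import numpy as np,cv2
def ray(c,u,v,z):
    f=c["pixels"].shape[0]/2/np.tan(np.radians(c["fov_y"]/2));E=c["extrinsics"]
    d=E[:3,:3]@np.array([(u-c["cx"])/f,-(v-c["cy"])/f,-1]);p=E[:3,3]
    return p+d*(z-p[2])/d[2]
E
python3 - <<'E'
from rig import *
from h import *
c=camera("top");g=c["pixels"].max(2)
m=(g<45).astype(np.uint8);m[:, :190]=0;m[:,360:]=0;m[:172]=0;m[205:]=0
n,l,s,ce=cv2.connectedComponentsWithStats(m)
for i in range(1,n):
    if s[i,4]>40: print(s[i],ce[i].round(1),ray(c,*ce[i],107).round(1),ray(c,*ce[i],116).round(1))
# console top corners
for u,v in[(286,222),(553,198),(573,337),(295,361)]: print(ray(c,u*.64,v*.64,70).round(1))
o=get_obs();print(o["clock"],cv2.Rodrigues(o["tool_rot"])[0].round(3))
E
```

```text
[328 172  13  24 234] [333.9 183.3] [580.4 -46.  107. ] [578.8 -44.4 116. ]
[285 176  18  17 252] [293.6 184.4] [581.   43.6 107. ] [579.3  44.3 116. ]
[244 179  19  20 308] [253.2 188.4] [574.8 133.7 107. ] [573.2 133.5 116. ]
[207 186  12  11 109] [212.4 191. ] [571.8 224.5 107. ] [570.2 223.6 116. ]
[697.8 296.4  70. ]
[ 721.8 -108.    70. ]
[ 510.2 -121.9   70. ]
[487.8 283.1  70. ]
0.15 [[-0.944  0.331 -0.   ]
 [ 0.331  0.944 -0.001]
 [-0.    -0.001 -1.   ]]
```

Emit:
move_arm(
  moves=[
    [[0.01,-0.015,0],[0,0,0],0],
    [[0.018,-0.03,0],[0,0,0],0],
    [[0.018,-0.03,0],[0,0,0],0],
    [[0.018,-0.03,0],[0,0,0],0],
    [[0.018,-0.03,0],[0,0,0],0],
    [[0.018,-0.03,0],[0,0,0],0],
    [[0.018,-0.03,0],[0,0,0],0],
    [[0.018,-0.03,0],[0,0,0],0],
    [[0.018,-0.03,0],[0,0,0],0],
    [[0.018,-0.03,0],[0,0,0],0],
  ],
)

```text
clock: 1.15
ee_pos: [395.7, 349.8, 205.5]
tool_rot: [-0.528, -3.097, -0.0]
contact_force: [1.7, 0.5, 0.2]
width: 17.4
grip_force: 0.0
```

Emit:
move_arm(
  moves=[
    [[0.018,-0.03,0],[0,0,0],0],
    [[0.018,-0.03,0],[0,0,0],0],
    [[0.018,-0.03,0],[0,0,0],0],
    [[0.018,-0.03,0],[0,0,0],0],
    [[0.018,-0.03,0],[0,0,0],0],
    [[0.018,-0.03,0],[0,0,0],0],
    [[0.018,-0.03,0],[0,0,0],0],
    [[0.018,-0.03,0],[0,0,0],0],
    [[0.01,-0.015,0],[0,0,0],0],
    [[0,0,0],[0,0,0],0],
  ],
)

```text
clock: 2.15
ee_pos: [549.8, 93.5, 205.4]
tool_rot: [0.534, 3.096, -0.001]
contact_force: [-0.2, -0.4, -0.0]
width: 0.6
grip_force: 0.0
```

Emit:
move_arm(
  moves=[
    [[0.015,-0.025,0],[0,0,0],0],
    [[0.016,-0.025,-0.005],[0,0,0],0],
    [[0,0,-0.02],[0,0,0],0],
    [[0,0,-0.02],[0,0,0],0],
    [[0,0,-0.01],[0,0,0],0],
    [[0,0,0],[0,0,0],0],
  ],
)

```text
clock: 2.75
ee_pos: [578.9, 47.3, 149.3]
tool_rot: [-0.526, -3.095, 0.001]
contact_force: [-0.1, 0.0, 0.3]
width: 0.6
grip_force: 0.0
```

Run:
```python
from rig import *
from h import *
o=get_obs();print(o["ee_pos"],o["contact_force"])
s=camera("scene");w=camera("wrist");t=camera("top")
S=cv2.resize(s["pixels"][120:310,120:373],(506,380),interpolation=cv2.INTER_CUBIC)
cv2.imwrite("pics/s1.png",S[:,:,::-1]);cv2.imwrite("pics/w1.png",w["pixels"][:,:,::-1])
print(w["fov_y"],w["cx"],w["cy"],w["extrinsics"])
```

```text
[578.91169959  47.29149798 149.34799731] [-0.13511461  0.03299025  0.27512626]
65.70646984690485 257.35637955933805 195.14811967302887 [[ 3.30240806e-01 -9.05314241e-01 -2.67108844e-01  5.01394121e+02]
 [ 9.43896375e-01  3.16501310e-01  9.42685246e-02  7.49644539e+01]
 [-8.02338896e-04 -2.83254383e-01  9.59044478e-01  3.29642832e+02]
 [ 0.00000000e+00  0.00000000e+00  0.00000000e+00  1.00000000e+00]]
```

View pics/w1.png

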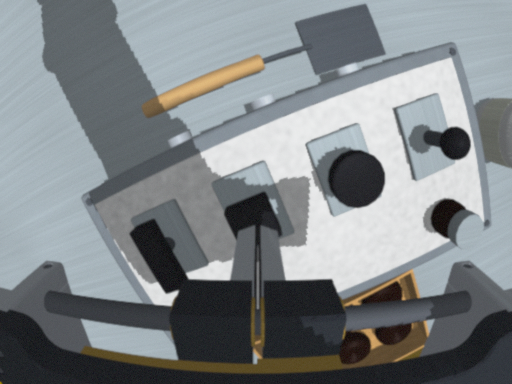

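View pics/s1.png

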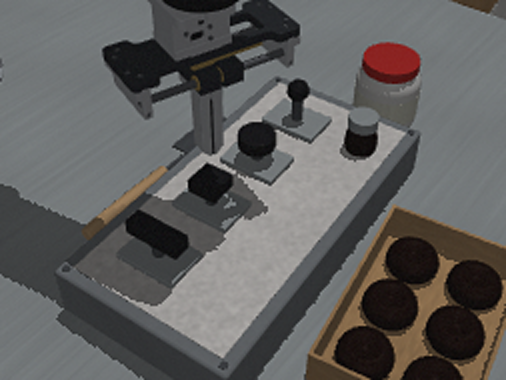

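Wrist view: fingertips (~(258,210)) sit over the square head (corners about (226,210) and (268,193)). Disc at (357,178), bar about (159,258). In the scene view the tip is above the square head and slightly behind it.

```bash
cat >> h.py <<'E'
def fray(c,u,v,z):
    f=c["pixels"].shape[0]/2/np.tan(np.radians(c["fov_y"]/2));E=c["extrinsics"]
    x,y=u-c["cx"],v-c["cy"];r=np.hypot(x,y);a=r/f
    d=E[:3,:3]@np.array([np.sin(a)*x/r,-np.sin(a)*y/r,-np.cos(a)]);p=E[:3,3]
    return (p+d*(z-p[2])/d[2]).round(1)
E
python3 - <<'E'
from rig import *
from h import *
w=camera("wrist");g=w["pixels"].max(2)
for n,(a,b,c,d) in dict(round=(320,140,395,212),bar=(125,212,192,300),sq=(220,185,285,245)).items():
    m=(g[b:d,a:c]<42).astype(np.uint8)
    k=max(cv2.findContours(m,0,1)[0],key=cv2.contourArea)+[a,b]
    r=cv2.minAreaRect(k);print(n,r,fray(w,*r[0],115),cv2.approxPolyDP(k,4,True)[:,0].tolist(),fray(w,*r[0],107))
    for p in cv2.approxPolyDP(k,4,True)[:,0]: print('   ',p,fray(w,*p,115))
print('tip px check',fray(w,258,212,149))
E
```

```text
round ((341.51275634765625, 170.62762451171875), (25.098928451538086, 52.38838577270508), 22.89055061340332) [565.  120.6 115. ] [[360, 150], [339, 154], [329, 168], [329, 183], [339, 198], [344, 196], [333, 186], [334, 169], [345, 155]] [567.4 122.2 107. ]
    [360 150] [554.3 139.  115. ]
    [339 154] [552.1 122.1 115. ]
    [329 168] [560.  111.7 115. ]
    [329 183] [571.2 108.5 115. ]
    [339 198] [585.4 113.  115. ]
    [344 196] [585.2 117.3 115. ]
    [333 186] [574.5 110.9 115. ]
    [334 169] [561.9 115.2 115. ]
    [345 155] [554.3 126.5 115. ]
bar ((164.0735321044922, 261.95587158203125), (91.23724365234375, 28.297264099121094), 59.03623962402344) [592.2 -41.3 115. ] [[137, 225], [132, 236], [165, 289], [180, 286], [176, 299], [191, 299], [191, 281], [154, 219]] [595.5 -45.6 107. ]
    [137 225] [553.7 -48.9 115. ]
    [132 236] [561.3 -58.3 115. ]
    [165 289] [618.  -53.7 115. ]
    [180 286] [618.8 -38.4 115. ]
    [176 299] [630.9 -48.7 115. ]
    [191 299] [634.7 -34.9 115. ]
    [191 281] [616.7 -26.4 115. ]
    [154 219] [553.6 -31.9 115. ]
sq ((252.305419921875, 220.05101013183594), (47.437625885009766, 44.80730056762695), 66.57130432128906) [580.   43.4 115. ] [[263, 191], [225, 209], [236, 235], [238, 229], [256, 225], [256, 243], [263, 213], [271, 211], [279, 231]] [582.9  42.3 107. ]
    [263 191] [560.6  58.9 115. ]
    [225 209] [564.5  26.6 115. ]
    [236 235] [587.8  26.9 115. ]
    [238 229] [583.5  30.2 115. ]
    [256 225] [584.9  44.8 115. ]
    [256 243] [599.7  39.6 115. ]
    [263 213] [577.3  53.2 115. ]
    [271 211] [577.7  59.5 115. ]
    [279 231] [595.8  60.2 115. ]
tip px check [563.6  53.8 149. ]
```

Emit:
move_arm(
  moves=[
    [[0.001,-0.004,-0.01],[0,0,0],0],
    [[0,0,-0.01],[0,0,0],0],
    [[0,0,-0.008],[0,0,0],0],
    [[0,0,-0.004],[0,0,0],0],
    [[0,0,-0.004],[0,0,0],0],
    [[0,0,-0.004],[0,0,0],0],
    [[0,0,0],[0,0,0],0],
    [[0,0,0],[0,0,0],0],
  ],
)

```text
clock: 3.75
ee_pos: [581.1, 43.1, 110.6]
tool_rot: [0.527, 3.097, 0.0]
contact_force: [-0.5, 0.1, 1.0]
width: 0.4
grip_force: 0.7
```

Emit:
move_arm(
  moves=[
    [[0,0,-0.003],[0,0,0],0],
    [[0,0,-0.002],[0,0,0],0],
    [[0,0,0],[0,0,0],0],
    [[0,0,0],[0,0,0],0],
  ],
)

```text
clock: 4.15
ee_pos: [581.2, 43.0, 105.5]
tool_rot: [0.527, 3.097, 0.0]
contact_force: [-0.1, -0.9, 2.4]
width: 0.3
grip_force: 1.2
```

Emit:
move_arm(
  moves=[
    [[0,0,-0.002],[0,0,0],0],
    [[0,0,-0.002],[0,0,0],0],
    [[0,0,-0.001],[0,0,0],0],
    [[0,0,0],[0,0,0],0],
    [[0,0,0],[0,0,0],0],
  ],
)

```text
clock: 4.65
ee_pos: [581.3, 43.1, 100.6]
tool_rot: [0.527, 3.097, 0.0]
contact_force: [-1.5, 0.0, 6.6]
width: 0.2
grip_force: 3.6
```

Emit:
move_arm(
  moves=[
    [[0,0,-0.001],[0,0,0],0],
    [[0,0,0.01],[0,0,0],0],
    [[0,0,0.02],[0,0,0],0],
    [[0,0,0.02],[0,0,0],0],
    [[0.001,-0.022,0],[0,0,0],0],
    [[0.001,-0.025,0],[0,0,0],0],
    [[0.001,-0.025,0],[0,0,0],0],
    [[0.001,-0.015,0],[0,0,0],0],
    [[0,0,0],[0,0,0],0],
    [[0,0,0],[0,0,0],0],
  ],
)

```text
clock: 5.65
ee_pos: [585.1, -43.3, 149.5]
tool_rot: [-0.527, -3.097, -0.0]
contact_force: [0.3, 0.5, -0.7]
width: 0.1
grip_force: 0.0
```

Run:
```python
from rig import *
from h import *
s=camera("scene");w=camera("wrist")
S=cv2.resize(s["pixels"][120:310,120:373],(532,400),interpolation=cv2.INTER_CUBIC)
W=cv2.resize(w["pixels"][100:340,100:300],(268,322)) 
out=np.zeros((400,800,3),np.uint8);out[:,:532]=S;out[:322,532:]=W
cv2.imwrite("pics/s2.png",out[:,:,::-1]);print(get_obs()["ee_pos"],get_obs()["contact_force"])
```

```text
[585.11591444 -42.61660829 149.3954932 ] [ 0.21439305  0.38105698 -0.02201613]
```

View pics/s2.png

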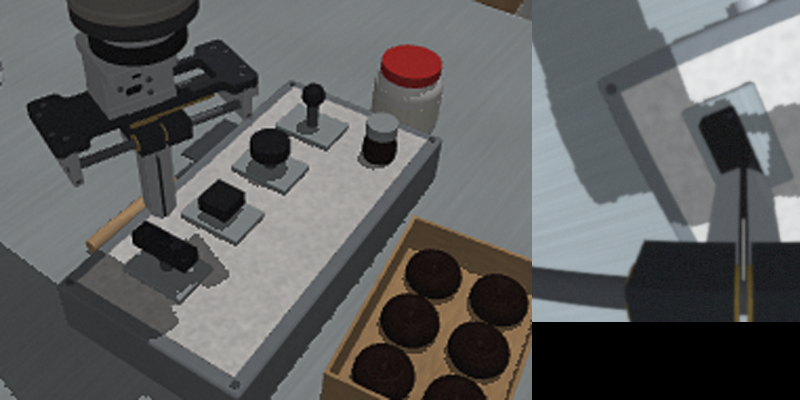

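The square head (222,200) now stands lower, and the fingertips are over the bar (165,245). I'll press the bar next.

Emit:
move_arm(
  moves=[
    [[0,-0.001,-0.01],[0,0,0],0],
    [[0,0,-0.01],[0,0,0],0],
    [[0,0,-0.01],[0,0,0],0],
    [[0,0,-0.004],[0,0,0],0],
    [[0,0,-0.004],[0,0,0],0],
    [[0,0,-0.003],[0,0,0],0],
    [[0,0,-0.003],[0,0,0],0],
    [[0,0,-0.002],[0,0,0],0],
    [[0,0,0],[0,0,0],0],
    [[0,0,0],[0,0,0],0],
  ],
)

```text
clock: 6.75
ee_pos: [585.2, -45.1, 103.6]
tool_rot: [0.527, 3.097, -0.0]
contact_force: [-1.4, 0.6, 2.3]
width: 0.3
grip_force: 1.1
```

Emit:
move_arm(
  moves=[
    [[0,0,-0.002],[0,0,0],0],
    [[0,0,-0.001],[0,0,0],0],
    [[0,0,0],[0,0,0],0],
    [[0,0,0],[0,0,0],0],
  ],
)

```text
clock: 7.15
ee_pos: [585.3, -45.1, 100.7]
tool_rot: [0.527, 3.097, 0.0]
contact_force: [-2.1, 0.4, 6.6]
width: 0.8
grip_force: 3.5
```

Emit:
move_arm(
  moves=[
    [[0,0,-0.001],[0,0,0],0],
    [[0,0,0.01],[0,0,0],0],
    [[0,0,0.02],[0,0,0],0],
    [[0,0,0.02],[0,0,0],0],
    [[-0.002,0.03,0],[0,0,0],0],
    [[-0.002,0.035,0],[0,0,0],0],
    [[-0.002,0.035,0],[0,0,0],0],
    [[-0.002,0.035,0],[0,0,0],0],
    [[-0.001,0.03,0],[0,0,0],0],
    [[-0.001,0.013,0],[0,0,0],0],
  ],
)

```text
clock: 8.15
ee_pos: [575.0, 136.2, 149.8]
tool_rot: [0.522, 3.098, 0.001]
contact_force: [0.7, 0.5, 0.3]
width: -0.0
grip_force: 0.0
```

Emit:
move_arm(
  moves=[
    [[0,0,0],[0,0,0],0],
    [[0,0,0],[0,0,0],0],
  ],
)

```text
clock: 8.35
ee_pos: [575.3, 131.7, 149.6]
tool_rot: [0.528, 3.097, -0.001]
contact_force: [0.1, 0.5, -0.1]
width: 0.8
grip_force: 0.0
```

Run:
```python
from rig import *
from h import *
s=camera("scene");w=camera("wrist")
S=cv2.resize(s["pixels"][120:310,120:373],(532,400),interpolation=cv2.INTER_CUBIC)
W=cv2.resize(w["pixels"][100:340,150:350],(268,322)) 
out=np.zeros((400,800,3),np.uint8);out[:,:532]=S;out[:322,532:]=W
cv2.imwrite("pics/s3.png",out[:,:,::-1]);print(get_obs()["ee_pos"],get_obs()["contact_force"])
```

```text
[575.31620777 131.16793215 149.63459008] [-0.43190662 -0.72504894 -0.19314573]
```

View pics/s3.png

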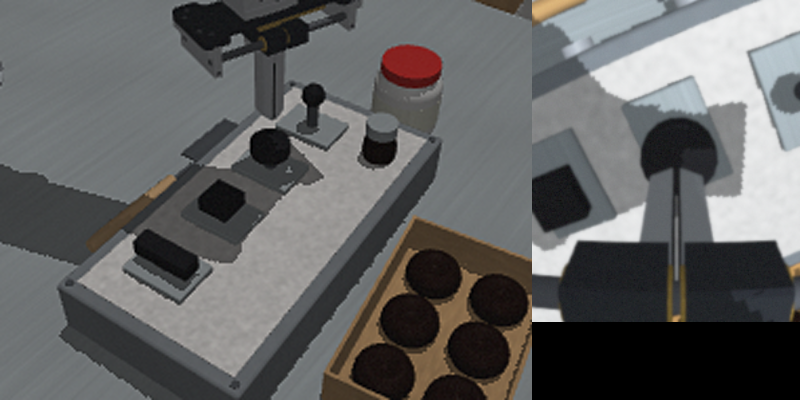

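Square (222,200) and bar (165,255) are both low. The fingers are over the disc (270,147), clear of the ball.

Emit:
move_arm(
  moves=[
    [[0,0.002,-0.01],[0,0,0],0],
    [[0,0,-0.01],[0,0,0],0],
    [[0,0,-0.01],[0,0,0],0],
    [[0,0,-0.004],[0,0,0],0],
    [[0,0,-0.004],[0,0,0],0],
    [[0,0,-0.003],[0,0,0],0],
    [[0,0,-0.003],[0,0,0],0],
    [[0,0,-0.002],[0,0,0],0],
    [[0,0,0],[0,0,0],0],
    [[0,0,0],[0,0,0],0],
  ],
)

```text
clock: 9.45
ee_pos: [575.2, 135.1, 103.6]
tool_rot: [0.527, 3.097, 0.0]
contact_force: [-1.2, -1.0, 3.5]
width: 0.4
grip_force: 1.1
```

Emit:
move_arm(
  moves=[
    [[0,0,-0.002],[0,0,0],0],
    [[0,0,-0.001],[0,0,0],0],
    [[0,0,0],[0,0,0],0],
    [[0,0,0],[0,0,0],0],
  ],
)

```text
clock: 9.85
ee_pos: [575.3, 135.1, 100.7]
tool_rot: [0.527, 3.097, 0.0]
contact_force: [-1.3, -0.5, 7.2]
width: 0.5
grip_force: 3.5
```

Emit:
move_arm(
  moves=[
    [[0,0,-0.001],[0,0,0],0],
    [[0,0,0.01],[0,0,0],0],
    [[0,0,0.02],[0,0,0],0],
    [[0,0,0.03],[0,0,0],0],
    [[0,0,0.04],[0,0,0],0],
    [[0,0,0.02],[0,0,0],0],
    [[0,0,0],[0,0,0],0],
    [[0,0,0],[0,0,0],0],
  ],
)

```text
clock: 10.65
ee_pos: [575.1, 135.3, 219.8]
tool_rot: [0.526, 3.097, 0.001]
contact_force: [-0.3, 0.4, -0.2]
width: 0.6
grip_force: 0.0
```

Run:
```python
from rig import *
from h import *
s=camera("scene")
S=cv2.resize(s["pixels"][120:310,120:373],(666,500),interpolation=cv2.INTER_CUBIC)
cv2.imwrite("pics/s4.png",S[:,:,::-1]);print(get_obs()["ee_pos"],get_obs()["contact_force"])
```

```text
[574.71356589 135.13296345 219.04079605] [-0.18693728 -0.40609672 -0.05754748]
```

View pics/s4.png

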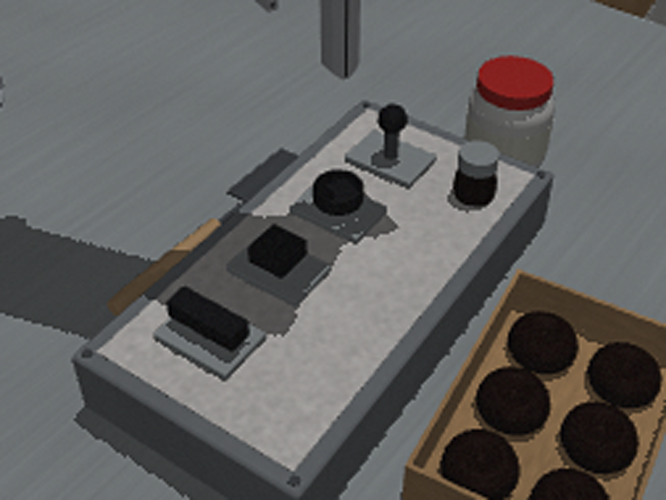

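Disc (338,192), square (278,250) and bar (207,318) are all low, the ball (393,120) is still up, and the bystanders have not moved.

```bash
python3 -c "
from rig import *
print(hand_in())"
```

```text
the job is handed in; nothing more can be done
None
```

I pressed the square, bar and round heads in that order, at about 7 N each. The last picture shows all three in, with the ball switch still up and the jar, tub, carton and spatula unmoved; the job is handed in, but no verdict was returned.

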